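Assemble a digestion vessel on its stand

TASK

Build up the sample digestion vessel on its aluminium stand, one part after another from the bottom: first the grey jacket into the stand's recess, then the white liner down inside the jacket, then the seal on the liner's mouth with its plug inside, and last the black cap over the seal with the knob through its hole. Seat each part fully and upright and let go of it before taking the next; set parts down, do not drop them. Leave the bottle, the carton and the spanner where they are.

Things in the scene. Friction and masses are not known exactly. Their poses are not given: they have to be found in the camera images.
- stand: Assembly stand: a square aluminium block, 110 x 110 x 22 mm high, fixed to the bench, with a round recess in the middle of its top, 68 mm across and 10 mm deep (recess floor 12 mm above the bench). Origin: centre of its underside, on the recess's axis; z up.
- jacket: Pressure jacket: a plain grey plastic tube, open at both ends, 62 mm outside, 46 mm bore, 80 mm high, standing on end. Origin: centre of its lower end; z up along the tube. Seated in the stand, its lower end is 12 mm above the bench (rim at 92 mm).
- liner: Liner: white plastic beaker, closed below, 100 mm high, 40 mm outside, 32 mm bore, with a flange 58 mm across and 5 mm thick (underside 70 mm above the bottom); above it a plain neck 40 mm across, 25 mm high, to hold it by. Stands upright. Origin: centre of its bottom; z up. Seated, its flange rests on the jacket's rim, its bottom 10 mm above the jacket's lower end (22 mm above the bench).
- seal: Seal: white plastic plug lid: plug 26 mm across, 14 mm long; above it a disc 48 mm across (14 to 20 mm up) and a round grip knob 18 mm across (20 to 42 mm up). Stands upright on its plug. Origin: centre of the plug's lower face; z up. Seated, the disc lies on the liner's mouth and the origin is 86 mm above the liner's bottom (108 mm above the bench).
- cap: Cap: black ribbed round cap, 62 mm outside (64 over the ribs), 26 mm high, open below (54 mm inside, 18 mm deep), a 28 mm hole through its 8 mm thick top. Lies open side down. Origin: centre of its lower rim; z up. Seated, its top rests on the seal's disc, the knob through the hole, and its origin is 2 mm above the seal's (110 mm above the bench).
- bottle: Bystander: a white plastic reagent bottle, 60 mm across, 130 mm high. Origin: centre of its underside.
- carton: Bystander: a cardboard carton, 100 (x) x 70 (y) x 60 mm high. Origin: centre of its underside.
- wrench: Bystander: a steel spanner 150 mm long, lying flat along its x axis. Origin: on its underside, near the middle.
Mind the look-alikes: they are no part of the job. Leave any yellow look-alike of the liner alone.

How it is judged:
By the outcome, as a careful person would: the job done as asked, in the order asked, and still so for the second after the job is handed in, with the robot touching nothing.
It also fails if it takes over 120 s, if anything falls off the work surface, if the arm or the gripper's body presses on something with over 40 N, if the wrist force passes 120 N, or if a joint passes its speed limit or range.

ROBOT

A 6-joint arm with a two-finger parallel gripper is mounted at the origin on the work surface. World frame = base frame: x ahead of the robot, y to its left, z up, the work surface at z = 0. Lengths are in m, angles in rad, forces in N, time in s.
With the tool pointing down it reaches from about 0.275 to 0.875 m from the base axis. Payload 12.5 kg.
Tool frame: the origin (TCP) lies between the finger pads; the fingertips stand 8 mm ahead of it and the grasp point (between the pads) lies 11 mm behind it; z points along the fingers, y is the line along which they close (so a half turn about z gives the same grasp; the last joint's range is limited). The gripper opens to 85 mm and grips with 20 to 120 N. Pads are 22 mm wide; open, the fingers measure 114 mm over their backs; the gripper's body (76 mm by 85 mm) begins 54 mm behind the grasp point. The pads swing forward as they close: fully open they stand 13 mm farther back than shut.
Start: joints at [-1.411, 0.351, 1.652, -0, 1.139, -0.085], TCP at [0.133, -0.534, 0.239] pointing down, gripper open.
Joint ranges: [-2.75, 2.75], [-0.79, 2.1], [0.01, 2.65], [-1.57, 4.71], [0.07, 3.14], [-2.87, 2.87]. Speed limits (rad/s): [2.22, 2.22, 2.79, 3.14, 3.14, 3.14].

INTERFACE

Orientations are given as a unit quaternion [x, y, z, w].
In Python, from workcell import manip gives the robot as it stands.
- The arm moves only by the tool send_rows, never from a script. Its argument "series" is a list that holds one entry, the list of rows, each a list of 7 numbers: the shift along the tool's x, y, z in cm, then the turn, a rotation vector about the tool's x, y, z in rad, then the closure, from 0 (fully open) to 1 (shut). In form: [[[x, y, z, wx, wy, wz, grip], ...]]. A call has 1 to 5 rows; each row shifts and turns the commanded pose from where the row before left it, along the tool's axes as they then stand; what a row does not reach is not made up. A row lasts 1/8 s, in which the tool goes at most 62.5 mm and 10.7 degrees, less where a joint would pass 70% of its speed; a pose out of reach is approached as far as the arm can. A call is refused whole if a number of a shift passes 6.25 or a number of a turn 0.188, either way. A call with a gripper value outside its range is refused whole. The fingers move at their own pace and stop on an object; "force" is the grip in N (left out, the last holds). Time passes only in rows, so rows that do not move let the fingers close. It gives the time, the measured TCP pose, the force, the opening and the grip force at its end, in the units of the state.
- manip.get_state(): the state, without advancing time (a new reading comes with each control period).
- manip.capture(name): name is "scene" or "side" or "wrist"; returns the picture (480x640x3 uint8, red, green, blue); there is no depth.
- manip.calibration(name): a dict with "intrinsics" (3x3 intrinsics, pixels), "rvec" (rotation vector, rad) and "tvec" (3), from world to camera coordinates, as OpenCV has them; the wrist camera has in their place "tool_from_camera" (4x4, takes a point from camera to tool coordinates, whose origin is the TCP and whose axes are the flange's). Camera axes: x right, y down, z forward; pixel columns grow to the right and rows downward; lengths in m; the calibration is good to about 2 mm. A picture is of the moment at which its call begins: read the wrist's pose just before it. calibration takes no time and is no camera call.
- manip.finish_job(): hands the job in; it is judged then, once.
The state is a dict: "time_s": time; "qpos": joint angles; "qvel": joint speeds; "effort": joint torques, N m; "ee_pos": TCP position; "tcp_rot": TCP orientation; "wrist_force": force on the tool from outside, world axes, zero at the start; "wrist_torque": the same for the moment, N m; "finger_gap": finger opening in m; "grip_force": force on a finger pad.
Only numpy, scipy, OpenCV 4.12 (cv2) and the standard library are available. Lean on these libraries where they do the work, as an engineer would, in place of code of your own. Each camera call takes 0.05 s, during which the arm holds its last target. There are 200 camera calls.

## Working session

There is one attempt and no reset: what is moved stays moved. The work goes in short steps, Python scripts to look and compute and a tool call to move; the robot and the scene stay as the last step left them, time stands still between calls to the robot, and variables do not carry over. Pictures are saved under pics/ and viewed, at most 14 in all, crops included, and the job is handed in when it is done.

Besides the shell and the picture viewer there is one more tool, called after ">>>" in YAML: its name, and indented under it one key for each argument. send_rows: Moves the arm, as the interface text tells. Its arguments: {"type":"object","properties":{"series":{"type":"array"},"force":{"type":"number"}},"required":["series"]}

```bash
mkdir -p pics; ls
cat > h.py <<'E'
import numpy as np, cv2
from scipy.spatial.transform import Rotation as R
from workcell import manip
def save(n,im): cv2.imwrite(f'pics/{n}.png',im[:,:,::-1])
E
python3 - <<'E'
from h import *
s=manip.get_state(); print({k:np.round(v,3) for k,v in s.items()})
a=manip.capture("scene"); b=manip.capture("side"); w=manip.capture("wrist")
save('scene0',a);save('side0',b);save('wrist0',w)
for n in ("scene","side","wrist"): print(n,{k:np.round(v,3).tolist() for k,v in manip.calibration(n).items()})
E
```

```text
pics
{'time_s': np.float64(0.0), 'qpos': array([-1.411,  0.351,  1.652, -0.   ,  1.139, -0.085]), 'qvel': array([-0.   ,  0.   ,  0.   , -0.001, -0.001,  0.   ]), 'effort': array([-3.0000e-03, -5.0611e+01, -2.9141e+01, -0.0000e+00,  5.0000e-03,
        0.0000e+00]), 'ee_pos': array([ 0.133, -0.533,  0.239]), 'tcp_rot': array([ 0.993,  0.122, -0.   , -0.001]), 'wrist_force': array([-0.423,  0.688,  0.35 ]), 'wrist_torque': array([ 0.022, -0.045,  0.011]), 'grip_force': np.float64(0.0), 'finger_gap': np.float64(0.085)}
scene {'intrinsics': [[444.163, 0.0, 315.497], [0.0, 444.163, 239.041], [0.0, 0.0, 1.0]], 'rvec': [1.119, 2.393, -0.964], 'tvec': [0.401, -0.315, 1.583]}
side {'intrinsics': [[468.626, 0.0, 318.297], [0.0, 468.626, 237.809], [0.0, 0.0, 1.0]], 'rvec': [0.511, -2.637, 1.286], 'tvec': [0.574, 0.162, 0.871]}
wrist {'intrinsics': [[407.863, 0.0, 314.461], [0.0, 407.863, 231.619], [0.0, 0.0, 1.0]], 'tool_from_camera': [[0.0, -0.955, -0.297, 0.076], [1.0, 0.0, -0.001, -0.0], [0.001, -0.297, 0.955, -0.136], [0.0, 0.0, 0.0, 1.0]]}
```

View pics/scene0.png

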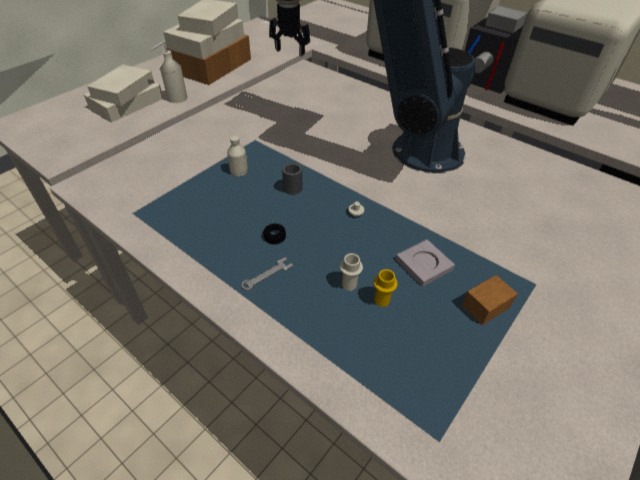

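View pics/side0.png

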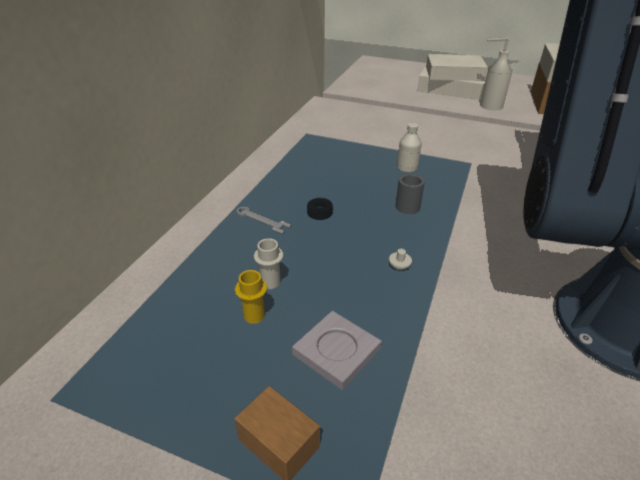

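The scene picture shows the jacket (292,180), white liner (350,272), yellow look-alike (385,288), seal (356,210), cap (274,234), stand (425,261), bottle (237,160), carton (490,300) and spanner (267,274). In the side view they are at: jacket (410,195), liner (268,262), yellow (252,297), seal (401,261), cap (320,208), stand (337,347).

Could be taken for the liner: the white beaker (350,272) or the yellow one (385,288). By the description I choose the white one. For the jacket, the only grey tube is at (292,180). For the seal, there is only (356,210), since the bottle (237,160) is much taller. For the cap, there is only the black ring (274,234).

```bash
cat >> h.py <<'E'
def cam(n,st=None):
    c=manip.calibration(n); K=np.array(c['intrinsics'])
    if n=='wrist':
        T=np.array(c['tool_from_camera']); W=np.eye(4); W[:3,:3]=R.from_quat(st['tcp_rot']).as_matrix(); W[:3,3]=st['ee_pos']
        T=W@T; return K,T[:3,:3].T,-T[:3,:3].T@T[:3,3]
    Rm=cv2.Rodrigues(np.array(c['rvec'],float))[0]; return K,Rm,np.array(c['tvec'],float).ravel()
def ray(C,p):
    K,Rm,t=C; o=-Rm.T@t; d=Rm.T@np.linalg.inv(K)@np.array([p[0],p[1],1.]); return o,d/np.linalg.norm(d)
def onz(C,p,z):
    o,d=ray(C,p); return o+d*(z-o[2])/d[2]
def tri(C1,p1,C2,p2):
    P=lambda C:C[0]@np.c_[C[1],C[2]]
    X=cv2.triangulatePoints(P(C1),P(C2),np.array(p1,float).reshape(2,1),np.array(p2,float).reshape(2,1)); return (X[:3]/X[3]).ravel()
E
python3 - <<'E'
from h import *
A=cam('scene');B=cam('side')
for n,p,q in [('jacket top',(292,171),(410,182)),('liner mouth',(352,261),(268,245)),('yellow',(386,277),(250,279)),('knob',(356,204),(401,251)),('cap top',(274,229),(320,203)),('recess',(426,261),(337,345)),('bottle',(235,139),(412,127)),('carton',(490,288),(277,421)),('wr end1',(247,284),(242,211)),('wr end2',(287,263),(285,227))]: print(n,tri(A,p,B,q).round(3))
E
```

```text
jacket top [ 0.471 -0.226  0.073]
liner mouth [0.666 0.145 0.095]
yellow [0.654 0.238 0.093]
knob [ 0.435 -0.005  0.039]
cap top [ 0.663 -0.124  0.028]
recess [0.48  0.262 0.018]
bottle [ 0.517 -0.423  0.125]
carton [0.499 0.444 0.06 ]
wr end1 [ 0.841 -0.054  0.005]
wr end2 [ 0.716 -0.03   0.003]
```

>>> send_rows:
  series:
    - [[0,0,0,0,0,0.1225,0],[0,0,0,0,0,0.1225,0],[4.2,-3.8,0,0,0,0,0],[4.2,-3.8,0,0,0,0,0],[4.2,-3.8,0,0,0,0,0]]

```text
time_s: 0.78
ee_pos: [0.2603, -0.4183, 0.2392]
tcp_rot: [1.0, -0.0, 0.0, -0.0]
wrist_force: [0.8, -0.2, -1.2]
finger_gap: 0.0855
grip_force: 0.0
```

>>> send_rows:
  series:
    - [[4.2,-3.8,0,0,0,0,0],[4.2,-3.8,0,0,0,0,0],[4.2,-3.8,0,0,0,0,0],[4.2,-3.8,0,0,0,0,0],[0,0,0,0,0,0,0]]

```text
time_s: 1.4
ee_pos: [0.4292, -0.2653, 0.2391]
tcp_rot: [1.0, 0.002, 0.0, -0.0]
wrist_force: [-0.6, -0.1, 0.4]
finger_gap: 0.0852
grip_force: 0.0
```

```bash
cat >> h.py <<'E'
def look(name):
    s=manip.get_state(); im=manip.capture('wrist'); save(name,im)
    np.savez(f'pics/{name}.npz',p=s['ee_pos'],q=s['tcp_rot'],im=im)
    print(name,s['time_s'],np.round(s['ee_pos'],4),np.round(s['tcp_rot'],4),round(float(s['finger_gap']),4)); return im
def load(name):
    d=np.load(f'pics/{name}.npz'); return d['im'],cam('wrist',{'ee_pos':d['p'],'tcp_rot':d['q']})
def proj(C,X):
    x=C[0]@(C[1]@np.array(X,float)+C[2]); return x[:2]/x[2]
E
python3 -c "
from h import *
look('w1')"
```

```text
w1 1.4 [ 0.4292 -0.2653  0.2391] [ 1.0e+00  2.1e-03  0.0e+00 -2.0e-04] 0.0852
```

>>> send_rows:
  series:
    - [[4.2,-3.8,0,0,0,0,0],[0,0,0,0,0,0,0]]

```text
time_s: 1.7
ee_pos: [0.4702, -0.2289, 0.2391]
tcp_rot: [1.0, 0.001, 0.0, -0.0]
wrist_force: [-0.6, -0.1, 0.2]
finger_gap: 0.0855
grip_force: 0.0
```

```bash
python3 -c "
from h import *
look('w2')
for n in ('w1','w2'):
  im,C=load(n); print(proj(C,[.471,-.226,.08]),proj(C,[.471,-.226,0]))"
```

```text
w2 1.7 [ 0.4702 -0.2289  0.2391] [ 1.e+00  6.e-04  0.e+00 -1.e-04] 0.0855
[260.88971287 154.60675797] [272.10414682 144.2357733 ]
[311.54194642 210.32227098] [312.21489941 189.10955436]
```

View pics/w2.png

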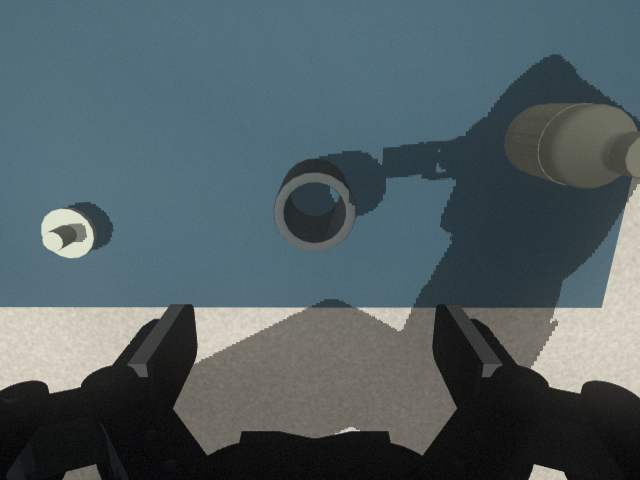

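w2 shows the grey jacket's rim centred near (315,212), the seal at (68,235), the bottle at the right (590,145) and the open fingers at the bottom. Next I measure the rim.

Run:
```python
from h import *
im,C=load('w2'); 
for p in [(279,212),(351,214),(315,246),(315,177),(315,165),(315,195),(315,225),(360,185),(240,200),(68,215)]: print(p,im[p[1],p[0]],cv2.cvtColor(im,cv2.COLOR_RGB2HSV)[p[1],p[0]])
```

```text
(279, 212) [ 97 103 104] [ 94  17 104]
(351, 214) [ 98 105 103] [ 81  17 105]
(315, 246) [ 99 106 101] [ 69  17 106]
(315, 177) [100 108 106] [ 83  19 108]
(315, 165) [37 45 42] [79 45 45]
(315, 195) [43 56 67] [104  91  67]
(315, 225) [41 43 46] [108  28  46]
(360, 185) [42 59 63] [96 85 63]
(240, 200) [ 84 109 123] [101  81 123]
(68, 215) [219 227 207] [ 42  22 227]
```

```bash
cat >> h.py <<'E'
def contour(im,fn,guess,win=70,clos=3):
    h=cv2.cvtColor(im,cv2.COLOR_RGB2HSV).astype(int); m=fn(h).astype(np.uint8)
    w=np.zeros_like(m); cv2.circle(w,(int(guess[0]),int(guess[1])),win,1,-1); m&=w
    m=cv2.morphologyEx(m,cv2.MORPH_CLOSE,np.ones((clos,clos)))
    cs=cv2.findContours(m,cv2.RETR_EXTERNAL,cv2.CHAIN_APPROX_NONE)[0]
    return max(cs,key=cv2.contourArea)[:,0,:].astype(float)
def circ(C,c,z):
    P=np.array([onz(C,p,z)[:2] for p in c]); A=np.c_[2*P,np.ones(len(P))]
    keep=np.ones(len(P),bool)
    for _ in range(5):
        s=np.linalg.lstsq(A[keep],(P[keep]**2).sum(1),rcond=None)[0]; r=np.sqrt(s[2]+s[0]**2+s[1]**2)
        e=abs(np.hypot(*(P-s[:2]).T)-r); keep=e<=max(np.quantile(e,.85),.0007)
    return s[0],s[1],r,e[keep].std()
def height(C1,c1,C2,c2):
    e1=cv2.fitEllipse(c1.astype(np.float32))[0]; e2=cv2.fitEllipse(c2.astype(np.float32))[0]
    return tri(C1,e1,C2,e2)
grey=lambda h:(h[...,1]<40)&(h[...,2]>75)&(h[...,2]<150)
E
python3 - <<'E'
from h import *
L=[]
for n,g in (('w1',(261,155)),('w2',(315,212))):
    im,C=load(n); c=contour(im,grey,g,62); L+=[C,c]
    print(n,np.round(circ(C,c,.08),4),len(c),c.min(0),c.max(0))
print(height(*L).round(4))
E
```

```text
w1 [ 4.692e-01 -2.280e-01  3.000e-02  1.000e-04] 241 [222. 114.] [306. 198.]
w2 [ 4.692e-01 -2.280e-01  3.000e-02  1.000e-04] 229 [274. 173.] [354. 250.]
[ 0.47   -0.2279  0.0797]
```

>>> send_rows:
  series:
    - [[-0.1,-0.1,5,0,0,0,0],[0,0,5,0,0,0,0],[0,0,5,0,0,0,0],[0,0,4,0,0,0,0],[0,0,0,0,0,0,0.3]]
  force: 40

```text
time_s: 2.38
ee_pos: [0.466, -0.229, 0.0474]
tcp_rot: [1.0, -0.001, -0.002, -0.001]
wrist_force: [-0.5, 0.5, 0.1]
finger_gap: 0.07
grip_force: 0.0
```

>>> send_rows:
  series:
    - [[0,0,0,0,0,0,1],[0,0,0,0,0,0,1],[0,0,0,0,0,0,1],[0,0,0,0,0,0,1]]
  force: 40

```text
time_s: 2.88
ee_pos: [0.4686, -0.2287, 0.0498]
tcp_rot: [1.0, -0.0, 0.0, 0.0]
wrist_force: [-0.3, -0.1, -2.2]
finger_gap: 0.0603
grip_force: 43.5
```

>>> send_rows:
  series:
    - [[0,0,-2,0,0,0,1],[0,0,-4,0,0,0,1],[0,0,-5,0,0,0,1],[0,-3,-4,0,0,0,1],[0,-5,0,0,0,0,1]]

```text
time_s: 3.5
ee_pos: [0.4697, -0.149, 0.2024]
tcp_rot: [1.0, -0.001, 0.003, 0.001]
wrist_force: [0.7, 0.4, -1.6]
finger_gap: 0.0604
grip_force: 44.2
```

>>> send_rows:
  series:
    - [[0,-5,0,0,0,0,1],[0,-5,0,0,0,0,1],[0,-5,0,0,0,0,1],[0,-3,0,0,0,0,1],[0,0,0,0,0,0,1]]

```text
time_s: 4.12
ee_pos: [0.4682, 0.033, 0.1995]
tcp_rot: [1.0, 0.001, 0.0, -0.0]
wrist_force: [0.7, -0.5, -1.1]
finger_gap: 0.0602
grip_force: 44.2
```

```bash
python3 -c "
from h import *
look('w3')
im,C=load('w3');print(proj(C,[.48,.262,.02]))"
```

```text
w3 4.125 [0.4682 0.033  0.1995] [ 1.0e+00  1.3e-03  1.0e-04 -1.0e-04] 0.0602
[ 24.03483965 189.55399114]
```

>>> send_rows:
  series:
    - [[0,-5,0,0,0,0,1],[0,-5,0,0,0,0,1],[0,0,0,0,0,0,1],[0,0,0,0,0,0,1]]

```text
time_s: 4.68
ee_pos: [0.4685, 0.1305, 0.1992]
tcp_rot: [1.0, -0.0, -0.0, 0.0]
wrist_force: [0.8, 0.6, -1.3]
finger_gap: 0.0604
grip_force: 44.5
```

```bash
python3 -c "
from h import *
look('w4')
im,C=load('w4');print(proj(C,[.48,.262,.02]))"
```

```text
w4 4.675 [0.4685 0.1305 0.1992] [ 1.e+00 -2.e-04 -1.e-04  2.e-04] 0.0604
[147.85916204 190.80952972]
```

View pics/w4.png

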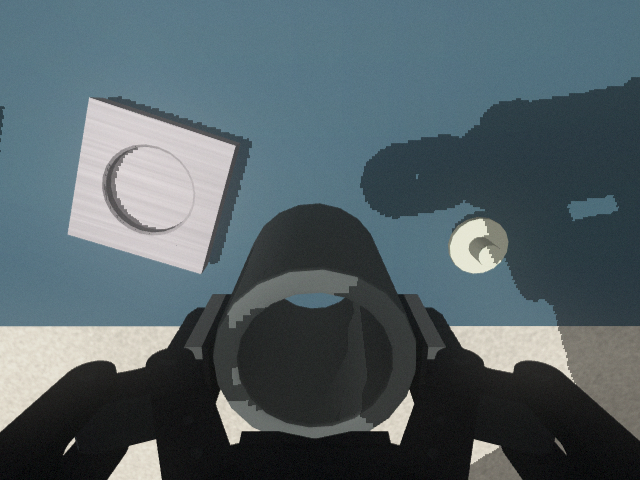

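w4 shows the stand at the left, its recess centred near (150,189). The held jacket is upright in the fingers with its rim around (315,350), and the seal is at (480,245).

>>> send_rows:
  series:
    - [[4,-3,0,0,0,0,1],[0,0,0,0,0,0,1],[0,0,0,0,0,0,1]]

```text
time_s: 5.1
ee_pos: [0.5081, 0.1602, 0.199]
tcp_rot: [1.0, -0.001, -0.001, 0.0]
wrist_force: [-0.3, -0.3, -1.7]
finger_gap: 0.0604
grip_force: 44.6
```

```bash
cat >> h.py <<'E'
alu=lambda h:(h[...,1]<45)&(h[...,2]>130)
def square(name,g,z=.022,win=115):
    im,C=load(name); c=contour(im,alu,g,win,5)
    q=cv2.approxPolyDP(cv2.convexHull(c.astype(np.float32)),8,True)[:,0]
    P=np.array([onz(C,p,z)[:2] for p in q]); 
    return C,q,P
E
python3 - <<'E'
from h import *
look('w5'); D=[]
for n in('w4','w5'):
    im,C=load(n); g=proj(C,[.48,.262,.02])
    C,q,P=square(n,g); print(n,len(q),q.tolist()); print(P.round(4).tolist(),P.mean(0).round(4),np.linalg.norm(P-np.roll(P,1,0),axis=1).round(4))
    D+=[C,q]
    h=cv2.cvtColor(im,cv2.COLOR_RGB2HSV); print(h[185,110],h[185,115],h[185,150],h[175,190],h[200,225])
    if len(q)==4 and len(D)==4: 
        o=[np.argsort(d[:,0]+2*d[:,1]) for d in (D[1],D[3])]
        for i,j in zip(*o): print('corner',tri(D[0],D[1][i],D[2],D[3][j]).round(4))
E
```

```text
w5 5.1 [0.5081 0.1602 0.199 ] [ 1.e+00 -7.e-04 -5.e-04  2.e-04] 0.0604
w4 4 [[89.0, 97.0], [235.0, 146.0], [200.0, 273.0], [68.0, 234.0]]
[[0.55, 0.2957], [0.5148, 0.1911], [0.411, 0.2263], [0.445, 0.3299]] [0.4802 0.2607] [0.1104 0.1103 0.1096 0.1091]
[173  12  87] [  0   6 127] [170   7 212] [177  11 200] [101  51  85]
w5 5 [[276.0, 197.0], [231.0, 293.0], [203.0, 306.0], [112.0, 279.0], [137.0, 152.0]]
[[0.515, 0.1909], [0.4323, 0.2313], [0.4202, 0.256], [0.4453, 0.3299], [0.5499, 0.2953]] [0.4725 0.2607] [0.1101 0.092  0.0275 0.0781 0.1102]
[100  75 139] [100  76 138] [176   8 217] [175   7 214] [167   8 211]
```

>>> send_rows:
  series:
    - [[-1.4,-5,0,0,0,0,1],[-1.45,-5.05,0,0,0,0,1],[0,0,5,0,0,0,1],[0,0,5,0,0,0,1],[0,0,1.5,0,0,0,1]]

```text
time_s: 5.78
ee_pos: [0.4784, 0.2606, 0.0822]
tcp_rot: [1.0, -0.0, -0.002, 0.001]
wrist_force: [0.4, 0.1, -0.8]
finger_gap: 0.0601
grip_force: 44.7
```

>>> send_rows:
  series:
    - [[0,0,0,0,0,0,1],[0,0,0,0,0,0,1]]

```text
time_s: 6.02
ee_pos: [0.4811, 0.262, 0.0862]
tcp_rot: [1.0, -0.0, 0.001, -0.001]
wrist_force: [-0.4, -0.1, -0.6]
finger_gap: 0.0606
grip_force: 44.7
```

```bash
python3 -c "
from h import *
look('w6')
s=manip.get_state();print(s['wrist_force'])
a=manip.capture('scene');b=manip.capture('side')
A=cam('scene');B=cam('side');u=proj(A,[.48,.26,.05]).astype(int);v=proj(B,[.48,.26,.05]).astype(int)
f=lambda i,p:cv2.resize(i[p[1]-50:p[1]+50,p[0]-60:p[0]+60],(480,400),interpolation=cv2.INTER_CUBIC)
save('c1',np.vstack([np.hstack([f(a,u),f(b,v)])[:, :]])[::1,:800])"
```

```text
w6 6.025 [0.4811 0.262  0.0862] [ 1.0e+00 -3.0e-04  1.3e-03 -6.0e-04] 0.0606
[-0.3180331   0.2180279  -2.03972378]
```

View pics/c1.png

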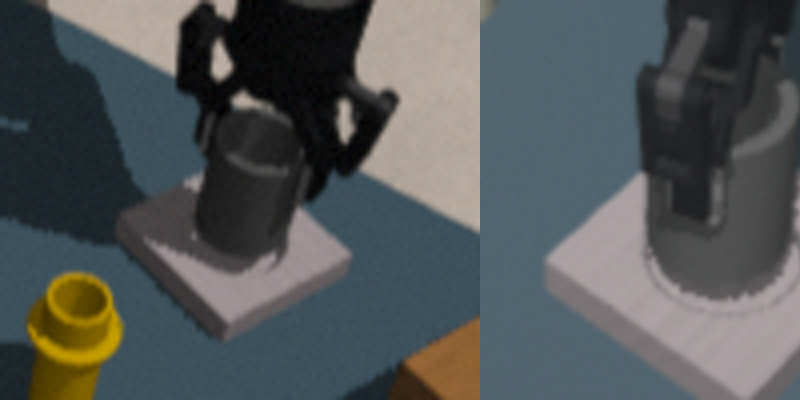

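c1 shows the jacket above the stand, close to concentric with the recess in both views. Correct by a small step and lower.

>>> send_rows:
  series:
    - [[0,0,0.6,0,0,0,1],[0,0,0,0,0,0,1],[0,0,0,0,0,0,1],[0,0,0,0,0,0,1]]

```text
time_s: 6.68
ee_pos: [0.48, 0.2619, 0.0783]
tcp_rot: [1.0, -0.0, 0.0, -0.0]
wrist_force: [-0.2, 0.1, -2.6]
finger_gap: 0.0608
grip_force: 44.7
```

```bash
python3 -c "
from h import *
s=manip.get_state();print(s['ee_pos'],s['qvel'].round(3)); manip.capture('wrist'); print(manip.get_state()['ee_pos'])"
```

```text
[0.48000874 0.26188267 0.07833369] [ 0.001 -0.    -0.    -0.    -0.     0.001]
[0.47999248 0.2618733  0.07831829]
```

>>> send_rows:
  series:
    - [[-0.05,0.1,0.3,0,0,0,1],[0,0,0.4,0,0,0,1],[0,0,0.4,0,0,0,1],[0,0,0.3,0,0,0,1],[0,0,0,0,0,0,1]]

```text
time_s: 7.35
ee_pos: [0.4794, 0.2608, 0.064]
tcp_rot: [1.0, -0.0, -0.0, 0.0]
wrist_force: [-0.1, -0.5, -2.0]
finger_gap: 0.0602
grip_force: 44.7
```

>>> send_rows:
  series:
    - [[0,0,0.15,0,0,0,1],[0,0,0.1,0,0,0,1],[0,0,0,0,0,0,1],[0,0,0,0,0,0,1]]

```text
time_s: 7.85
ee_pos: [0.4795, 0.2609, 0.0618]
tcp_rot: [1.0, -0.0, 0.0, -0.0]
wrist_force: [-0.1, 0.4, -2.7]
finger_gap: 0.0606
grip_force: 44.8
```

>>> send_rows:
  series:
    - [[0,0,0.05,0,0,0,1],[0,0,0,0,0,0,1],[0,0,0,0,0,0,1]]

```text
time_s: 8.22
ee_pos: [0.4796, 0.2609, 0.0618]
tcp_rot: [1.0, -0.0, 0.0, -0.0]
wrist_force: [-1.2, -1.1, 4.8]
finger_gap: 0.0607
grip_force: 45.4
```

>>> send_rows:
  series:
    - [[0,0,0.05,0,0,0,1],[0,0,0,0,0,0,1],[0,0,0,0,0,0,1]]

```text
time_s: 8.6
ee_pos: [0.4797, 0.261, 0.0617]
tcp_rot: [1.0, -0.0, 0.0, -0.0]
wrist_force: [-4.9, -1.1, 11.6]
finger_gap: 0.0607
grip_force: 46.1
```

The jacket touches down exactly at the expected height, so I release it and look.

>>> send_rows:
  series:
    - [[0,0,-0.1,0,0,0,0.1],[0,0,0,0,0,0,0],[0,0,0,0,0,0,0],[0,0,0,0,0,0,0]]

```text
time_s: 9.1
ee_pos: [0.4794, 0.2608, 0.0617]
tcp_rot: [1.0, -0.0, -0.0, 0.0]
wrist_force: [0.0, -0.7, -0.1]
finger_gap: 0.0856
grip_force: 0.0
```

>>> send_rows:
  series:
    - [[0,0,-3,0,0,0,0],[0,0,-5,0,0,0,0],[0,0,-5,0,0,0,0],[0,0,-5,0,0,0,0],[0,0,0,0,0,0,0]]

```text
time_s: 9.72
ee_pos: [0.4809, 0.2615, 0.2455]
tcp_rot: [1.0, -0.0, 0.003, -0.001]
wrist_force: [-1.1, -0.1, -1.1]
finger_gap: 0.0855
grip_force: 0.0
```

>>> send_rows:
  series:
    - [[0,0,0,0,0,0,0],[0,0,0,0,0,0,0]]

```text
time_s: 9.98
ee_pos: [0.479, 0.2606, 0.2404]
tcp_rot: [1.0, -0.0, -0.001, 0.0]
wrist_force: [-0.4, 0.2, 0.2]
finger_gap: 0.0854
grip_force: 0.0
```

```bash
python3 -c "
from h import *
look('w7')"
```

```text
w7 9.975 [0.479  0.2606 0.2404] [ 1.0e+00 -1.0e-04 -1.1e-03  5.0e-04] 0.0854
```

>>> send_rows:
  series:
    - [[5,3.2,0,0,0,0,0],[5,3.2,0,0,0,0,0],[0,0,0,0,0,0,0],[0,0,0,0,0,0,0],[0,0,0,0,0,0,0]]

```text
time_s: 10.65
ee_pos: [0.5786, 0.1976, 0.2416]
tcp_rot: [1.0, 0.0, -0.0, 0.0]
wrist_force: [0.1, -0.1, -0.1]
finger_gap: 0.0856
grip_force: 0.0
```

```bash
python3 -c "
from h import *
look('w8');L=[]
for n in ('w7','w8'):
    im,C=load(n); g=proj(C,[.48,.26,.092]); c=contour(im,grey,g,62); L+=[C,c]
    print(n,g,np.round(circ(C,c,.092),4),len(c),c.min(0),c.max(0)); print(proj(C,[.666,.145,.1]))
print(height(*L).round(4))
"
```

```text
w8 10.65 [0.5786 0.1976 0.2416] [ 1.e+00  5.e-04 -4.e-04  0.e+00] 0.0856
w7 [316.0245109  213.28543696] [0.4868 0.256  0.0369 0.0008] 301 [271. 152.] [377. 253.]
[ 519.76530723 -101.34502629]
w8 [236.78471336 334.09436106] [4.814e-01 2.621e-01 3.000e-02 2.000e-04] 214 [195. 298.] [274. 365.]
[397.52247152  86.11128557]
[0.4942 0.2576 0.1118]
```

View pics/w8.png

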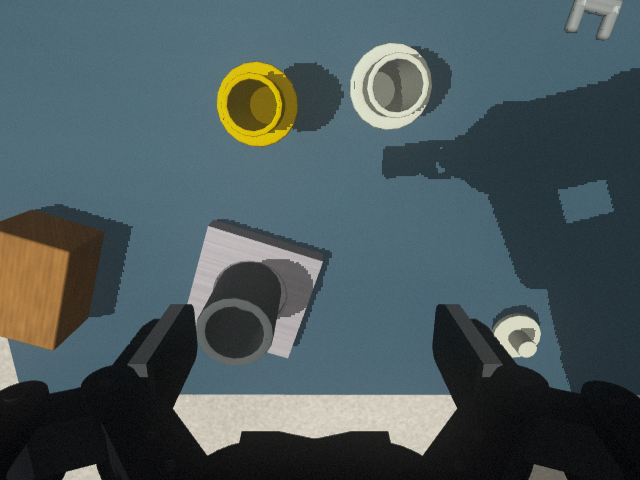

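w8 shows the jacket standing in the stand (rim at (235,330)), the yellow look-alike at (257,103), the white liner at (391,86), the seal at (517,335) and the carton at the left. The white liner is the one to take.

>>> send_rows:
  series:
    - [[4.4,2.6,0,0,0,0,0],[4.4,2.6,0,0,0,0,0],[0,0,0,0,0,0,0],[0,0,0,0,0,0,0],[0,0,0,0,0,0,0]]

```text
time_s: 11.32
ee_pos: [0.6666, 0.1458, 0.2421]
tcp_rot: [1.0, 0.001, -0.0, -0.0]
wrist_force: [-0.0, 0.5, -0.4]
finger_gap: 0.0855
grip_force: 0.0
```

```bash
python3 -c "
from h import *
white=lambda h:(h[...,1]<60)&(h[...,2]>120)
look('w9');L=[]
for n in ('w8','w9'):
    im,C=load(n); g=proj(C,[.666,.145,.075]); c=contour(im,white,g,75); L+=[C,c]
    print(n,g,np.round(circ(C,c,.075),4),len(c),c.min(0),c.max(0))
print(height(*L).round(4))
g2=lambda h:(h[...,1]<40)&(h[...,2]>92)&(h[...,2]<116)
for n in ('w7','w8'):
    im,C=load(n); g=proj(C,[.48,.2606,.092]); c=contour(im,g2,g,48,1); print(n,np.round(circ(C,c,.092),4),c.min(0),c.max(0))
"
```

```text
w9 11.325 [0.6666 0.1458 0.2421] [ 1.e+00  5.e-04 -0.e+00 -1.e-04] 0.0855
w8 [390.60911167  87.62748432] [6.663e-01 1.456e-01 2.840e-02 2.000e-04] 241 [349.  43.] [430. 129.]
w9 [316.4092304  209.55946587] [6.661e-01 1.455e-01 2.840e-02 2.000e-04] 213 [279. 172.] [353. 245.]
[0.6671 0.1457 0.0758]
w7 [0.4828 0.2646 0.0266 0.0009] [271. 170.] [335. 245.]
w8 [4.813e-01 2.622e-01 2.980e-02 2.000e-04] [196. 299.] [272. 365.]
```

View pics/w9.png

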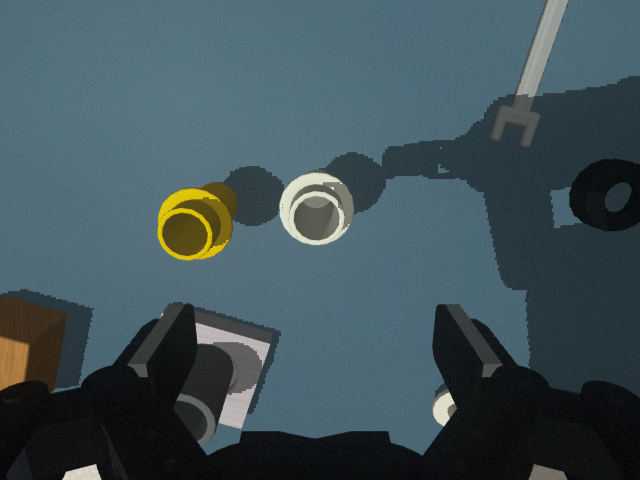

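w9 shows the white liner at (316,209), with the yellow one beside it at (195,225) and clear of the fingers. The flange measures 75.8 mm high.

>>> send_rows:
  series:
    - [[-0.05,0,5,0,0,0,0.25],[0,0,5,0,0,0,0.25],[0,0,3,0,0,0,0.25],[0,0,0,0,0,0,0.25],[0,0,0,0,0,0,0.25]]

```text
time_s: 12.0
ee_pos: [0.6676, 0.1452, 0.1137]
tcp_rot: [1.0, 0.0, 0.001, -0.0]
wrist_force: [0.3, -0.3, 1.1]
finger_gap: 0.0643
grip_force: 0.0
```

>>> send_rows:
  series:
    - [[0,0,1.6,0,0,0,0.25],[0,0,1,0,0,0,0.25],[0,0,0,0,0,0,0.25],[0,0,0,0,0,0,0.25],[0,0,0,0,0,0,0.25]]

```text
time_s: 12.62
ee_pos: [0.6672, 0.1449, 0.0862]
tcp_rot: [1.0, -0.0, 0.0, -0.0]
wrist_force: [-1.1, -0.2, -0.1]
finger_gap: 0.0639
grip_force: 0.0
```

>>> send_rows:
  series:
    - [[0,0,0,0,0,0,1],[0,0,0,0,0,0,1],[0,0,0,0,0,0,1],[0,0,0,0,0,0,1],[0,0,0,0,0,0,1]]

```text
time_s: 13.25
ee_pos: [0.6673, 0.1448, 0.0864]
tcp_rot: [1.0, -0.0, 0.0, -0.0]
wrist_force: [-1.0, -1.6, 6.1]
finger_gap: 0.0388
grip_force: 40.7
```

>>> send_rows:
  series:
    - [[0,0,-3,0,0,0,1],[0,0,-5,0,0,0,1],[0,0,-5,0,0,0,1],[0,0,-3,0,0,0,1],[-5,0,0,0,0,0,1]]

```text
time_s: 13.88
ee_pos: [0.6188, 0.1448, 0.2477]
tcp_rot: [1.0, -0.0, 0.003, -0.0]
wrist_force: [0.8, 0.3, -1.4]
finger_gap: 0.0387
grip_force: 40.8
```

>>> send_rows:
  series:
    - [[-5,0,0,0,0,0,1],[-5,0,0,0,0,0,1],[0,0,0,0,0,0,1],[0,0,0,0,0,0,1],[0,0,0,0,0,0,1]]

```text
time_s: 14.5
ee_pos: [0.5178, 0.1448, 0.2456]
tcp_rot: [1.0, -0.0, 0.0, -0.0]
wrist_force: [-0.2, 0.2, -1.2]
finger_gap: 0.0389
grip_force: 40.8
```

```bash
python3 -c "
from h import *
look('w10')"
```

```text
w10 14.5 [0.5178 0.1448 0.2456] [ 1.e+00 -3.e-04  1.e-04 -0.e+00] 0.0389
```

>>> send_rows:
  series:
    - [[-4,-2,0,0,0,0,1],[0,0,0,0,0,0,1],[0,0,0,0,0,0,1],[0,0,0,0,0,0,1]]

```text
time_s: 15.05
ee_pos: [0.4777, 0.1646, 0.2457]
tcp_rot: [1.0, -0.0, 0.0, 0.0]
wrist_force: [0.4, -0.7, -1.7]
finger_gap: 0.0387
grip_force: 40.8
```

```bash
python3 -c "
from h import *
look('w11');L=[]
im2=[]
for n in ('w10','w11'):
    im,C=load(n); g=proj(C,[.48,.261,.092])
    for lo in (60,85):
        f=lambda h:(h[...,1]<45)&(h[...,2]>lo)&(h[...,2]<125)
        c=contour(im,f,g,55,1); print(n,g,np.round(circ(C,c,.092),4),len(c),c.min(0),c.max(0))
    L+=[C,c]; im2.append(im[:,:400])
print(height(*L).round(4))
save('c2',np.hstack(im2))
"
```

```text
w11 15.05 [0.4777 0.1646 0.2457] [ 1.e+00 -4.e-04  1.e-04  0.e+00] 0.0387
w10 [162.81704069 261.39850867] [4.818e-01 2.622e-01 3.030e-02 3.000e-04] 270 [121. 206.] [201. 296.]
w10 [162.81704069 261.39850867] [4.816e-01 2.625e-01 3.000e-02 2.000e-04] 223 [121. 221.] [200. 296.]
w11 [183.82021749 210.28151684] [4.819e-01 2.621e-01 3.020e-02 2.000e-04] 286 [140. 156.] [223. 247.]
w11 [183.82021749 210.28151684] [4.818e-01 2.624e-01 2.990e-02 2.000e-04] 235 [140. 167.] [223. 247.]
[0.483  0.2619 0.0935]
```

View pics/c2.png

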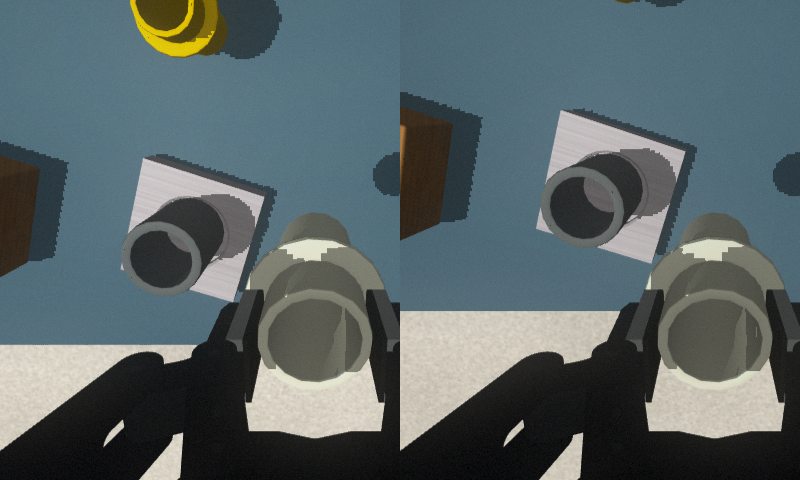

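c2 shows both views with the jacket rim at (162,258) and (183,208), and the liner held upright in the fingers. I break the 1.5 mm disagreement with the overhead view w7.

```bash
cat >> h.py <<'E'
def ringfit(name,c0,r,z,tol=.003,lohi=(30,80)):
    im,C=load(name); e=cv2.Canny(cv2.GaussianBlur(cv2.cvtColor(im,cv2.COLOR_RGB2GRAY),(3,3),0),*lohi)
    g=proj(C,[*c0,z]); ys,xs=np.nonzero(e); k=np.hypot(xs-g[0],ys-g[1])<80
    P=np.array([onz(C,p,z)[:2] for p in np.c_[xs[k],ys[k]]]); c=np.array(c0)
    for t in (tol,tol,tol*.6,tol*.5,tol*.4,tol*.4):
        d=P-c; k=abs(np.hypot(*d.T)-r)<t; Q=P[k]; a=Q-c; n=a/np.hypot(*a.T)[:,None]
        c=c+np.linalg.lstsq(n,np.hypot(*a.T)-r,rcond=None)[0]
    ang=np.degrees(np.arctan2(a[:,1],a[:,0])); return c.round(4),len(Q),np.histogram(ang,8,(-180,180))[0]
E
python3 - <<'E'
from h import *
print('w2 jacket',ringfit('w2',(.4692,-.228),.031,.08),ringfit('w2',(.4692,-.228),.023,.08))
for n in('w7','w8','w10','w11'): print(n,ringfit(n,(.4812,.2617),.031,.092),ringfit(n,(.4812,.2617),.023,.092))
for n in('w4','w5'): print(n,'recess',ringfit(n,(.4802,.2606),.034,.022))
for n in('w8','w9'): print(n,'liner',ringfit(n,(.666,.1456),.029,.075),ringfit(n,(.666,.1456),.02,.1))
E
```

```text
w2 jacket (array([ 0.4683, -0.2281]), 163, array([ 0, 22, 20, 40, 37, 41,  3,  0])) (array([ 0.4691, -0.228 ]), 221, array([27, 28, 26, 26, 28, 28, 30, 28]))
w7 (array([0.4816, 0.2619]), 303, array([37, 33, 32, 39, 39, 38, 38, 47])) (array([0.4815, 0.2622]), 208, array([28, 28, 18, 11, 33, 32, 29, 29]))
w8 (array([0.4807, 0.2623]), 173, array([ 0, 24, 37, 36, 31, 33, 12,  0])) (array([0.4812, 0.2623]), 201, array([23, 25, 26, 26, 26, 24, 27, 24]))
w10 (array([0.481 , 0.2629]), 168, array([ 4, 34, 41, 39, 39,  0, 11,  0])) (array([0.4814, 0.2626]), 183, array([26, 26, 10, 13, 26, 25, 30, 27]))
w11 (array([0.4813, 0.2627]), 234, array([26, 38, 42, 40, 45, 13, 30,  0])) (array([0.4815, 0.2627]), 181, array([28, 26,  0,  9, 29, 28, 32, 29]))
w4 recess (array([0.4806, 0.2601]), 311, array([38, 36, 50, 46, 33, 31, 38, 39]))
w5 recess (array([0.4812, 0.2604]), 297, array([36, 37, 38, 51, 35, 28, 34, 38]))
w8 liner (array([0.6664, 0.1451]), 306, array([38, 38, 34, 43, 40, 39, 37, 37])) (array([0.6664, 0.1452]), 309, array([43, 32, 29, 45, 52, 38, 27, 43]))
w9 liner (array([0.6661, 0.1452]), 263, array([30, 31, 34, 35, 35, 33, 32, 33])) (array([0.6656, 0.1454]), 179, array([23, 17, 18, 26, 26, 34, 12, 23]))
```

>>> send_rows:
  series:
    - [[0.25,-4.85,0,0,0,0,1],[0.25,-4.85,0,0,0,0,1],[0,0,3,0,0,0,1],[0,0,2.5,0,0,0,1],[0,0,0,0,0,0,1]]

```text
time_s: 15.72
ee_pos: [0.4815, 0.2614, 0.1892]
tcp_rot: [1.0, -0.0, -0.002, 0.001]
wrist_force: [-0.0, 0.3, -0.1]
finger_gap: 0.039
grip_force: 41.0
```

>>> send_rows:
  series:
    - [[0,0,0,0,0,0,1],[0,0,0,0,0,0,1],[0,0,0,0,0,0,1]]

```text
time_s: 16.1
ee_pos: [0.4823, 0.2619, 0.1916]
tcp_rot: [1.0, -0.0, 0.001, -0.0]
wrist_force: [0.7, -0.2, -1.9]
finger_gap: 0.0389
grip_force: 41.0
```

>>> send_rows:
  series:
    - [[0.03,0.03,0.7,0,0,0,1],[0,0,0.7,0,0,0,1],[0,0,0.6,0,0,0,1],[0,0,0,0,0,0,1],[0,0,0,0,0,0,1]]

```text
time_s: 16.73
ee_pos: [0.4824, 0.2616, 0.1709]
tcp_rot: [1.0, -0.0, 0.0, -0.0]
wrist_force: [-0.7, -0.1, -1.9]
finger_gap: 0.039
grip_force: 41.0
```

>>> send_rows:
  series:
    - [[0,0,0.8,0,0,0,1],[0,0,0.8,0,0,0,1],[0,0,0.8,0,0,0,1],[0,0,0.8,0,0,0,1],[0,0,0,0,0,0,1]]

```text
time_s: 17.35
ee_pos: [0.4819, 0.2614, 0.138]
tcp_rot: [1.0, -0.0, -0.001, 0.0]
wrist_force: [-1.2, 0.5, -0.8]
finger_gap: 0.0389
grip_force: 41.0
```

Inside the bore and free (bottom at about 52 mm). Continue to seat.

>>> send_rows:
  series:
    - [[0,0,0.8,0,0,0,1],[0,0,0.8,0,0,0,1],[0,0,0.7,0,0,0,1],[0,0,0.4,0,0,0,1],[0,0,0,0,0,0,1]]

```text
time_s: 17.98
ee_pos: [0.4822, 0.2615, 0.1115]
tcp_rot: [1.0, -0.0, -0.0, 0.0]
wrist_force: [-1.3, 0.5, -1.7]
finger_gap: 0.0387
grip_force: 41.0
```

>>> send_rows:
  series:
    - [[0,0,0.15,0,0,0,1],[0,0,0.1,0,0,0,1],[0,0,0,0,0,0,1],[0,0,0,0,0,0,1]]

```text
time_s: 18.48
ee_pos: [0.4823, 0.2616, 0.1094]
tcp_rot: [1.0, -0.0, 0.0, -0.0]
wrist_force: [-1.2, 0.3, -1.1]
finger_gap: 0.0386
grip_force: 41.0
```

>>> send_rows:
  series:
    - [[0,0,0.1,0,0,0,1],[0,0,0,0,0,0,1],[0,0,0,0,0,0,1]]

```text
time_s: 18.85
ee_pos: [0.4823, 0.2616, 0.1084]
tcp_rot: [1.0, -0.0, 0.0, -0.0]
wrist_force: [-0.5, 0.2, -0.7]
finger_gap: 0.039
grip_force: 41.1
```

>>> send_rows:
  series:
    - [[0,0,0.05,0,0,0,1],[0,0,0,0,0,0,1],[0,0,0,0,0,0,1]]

```text
time_s: 19.23
ee_pos: [0.4824, 0.2616, 0.1083]
tcp_rot: [1.0, -0.0, 0.0, -0.0]
wrist_force: [-0.2, 0.4, 5.5]
finger_gap: 0.0384
grip_force: 41.6
```

Liner seated (contact at 108.3 mm, expected 108.4). Release, rise, look at the liner's mouth, then go to the seal.

>>> send_rows:
  series:
    - [[0,0,0,0,0,0,0.2],[0,0,0,0,0,0,0.2],[0,0,0,0,0,0,0.2],[0,0,-3,0,0,0,0],[0,0,-5,0,0,0,0]]

```text
time_s: 19.85
ee_pos: [0.4815, 0.2612, 0.1875]
tcp_rot: [1.0, -0.0, -0.002, 0.001]
wrist_force: [1.6, 0.2, -0.5]
finger_gap: 0.0857
grip_force: 0.0
```

>>> send_rows:
  series:
    - [[0,0,-5,0,0,0,0],[0,0,-4,0,0,0,0],[0,0,0,0,0,0,0],[0,0,0,0,0,0,0],[0,0,0,0,0,0,0]]

```text
time_s: 20.48
ee_pos: [0.4819, 0.2613, 0.2765]
tcp_rot: [1.0, -0.0, -0.001, 0.0]
wrist_force: [0.2, 0.4, -0.7]
finger_gap: 0.0857
grip_force: 0.0
```

```bash
python3 -c "
from h import *
look('w12')"
```

```text
w12 20.475 [0.4819 0.2613 0.2765] [ 1.e+00 -1.e-04 -1.e-03  4.e-04] 0.0857
```

>>> send_rows:
  series:
    - [[-0.9,5,0,0,0,0,0],[-0.9,5,0,0,0,0,0],[0,0,0,0,0,0,0],[0,0,0,0,0,0,0],[0,0,0,0,0,0,0]]

```text
time_s: 21.15
ee_pos: [0.4644, 0.1624, 0.2775]
tcp_rot: [1.0, 0.0, -0.0, -0.0]
wrist_force: [-0.0, 0.3, 0.0]
finger_gap: 0.0853
grip_force: 0.0
```

```bash
python3 -c "
from h import *
look('w13')
for n in('w12','w13'): print(n,[ringfit(n,(.481,.2617),r,z) for r,z in ((.016,.122),(.02,.122),(.029,.097))])
a,A=load('w12');b,B=load('w13')
save('c3',np.hstack([a[:,100:500],b[:,:400]]))"
```

```text
w13 21.15 [0.4644 0.1624 0.2775] [ 1.e+00  4.e-04 -2.e-04 -0.e+00] 0.0853
w12 [(array([0.4814, 0.2624]), 161, array([20, 20, 20, 21, 20, 21, 19, 20])), (array([0.481 , 0.2625]), 185, array([21, 20, 24, 26, 24, 34, 14, 22])), (array([0.4817, 0.2621]), 245, array([23, 37, 32, 27, 33, 31, 32, 30]))]
w13 [(array([0.4815, 0.2628]), 165, array([19, 20, 21, 23, 19, 19, 22, 22])), (array([0.4814, 0.263 ]), 205, array([26, 29, 26, 26, 32, 18, 24, 24])), (array([0.4813, 0.2627]), 234, array([34, 27, 36, 36, 38, 31,  7, 25]))]
```

View pics/c3.png

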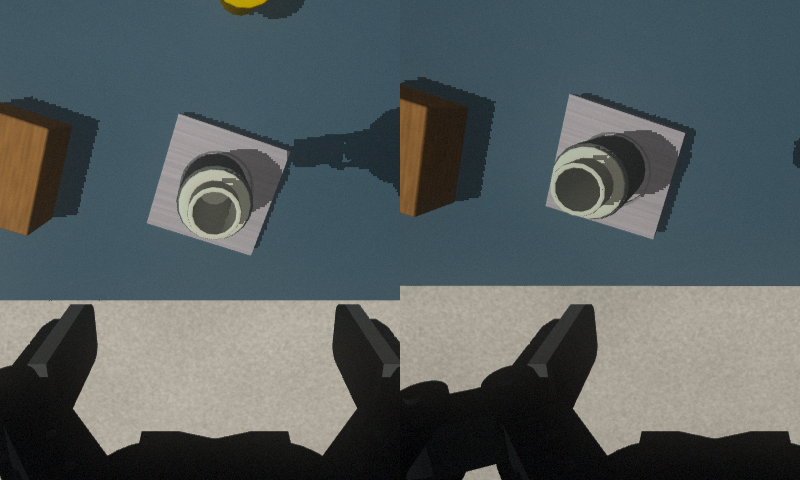

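c3 shows the liner upright in the jacket, its flange on the rim and the mouth at (215,212) in the left view and (580,190) in the right. Next, the seal.

>>> send_rows:
  series:
    - [[-0.7,4.2,0.9,0,0,0,0],[-0.7,4.2,0.9,0,0,0,0],[-0.7,4.2,0.9,0,0,0,0],[-0.7,4.2,0.9,0,0,0,0],[0,0,0,0,0,0,0]]

```text
time_s: 21.82
ee_pos: [0.4359, -0.0077, 0.2412]
tcp_rot: [1.0, -0.001, -0.001, 0.0]
wrist_force: [0.6, 0.4, 0.2]
finger_gap: 0.0855
grip_force: 0.0
```

>>> send_rows:
  series:
    - [[0,0,0,0,0,0,0],[0,0,0,0,0,0,0],[0,0,0,0,0,0,0]]

```text
time_s: 22.2
ee_pos: [0.4364, -0.0057, 0.2419]
tcp_rot: [1.0, 0.001, 0.0, -0.0]
wrist_force: [0.3, 0.6, -0.5]
finger_gap: 0.0855
grip_force: 0.0
```

```bash
python3 -c "
from h import *
look('w14')
white=lambda h:(h[...,1]<70)&(h[...,2]>110)
for n in('w2','w4','w14'):
    im,C=load(n); g=proj(C,[.435,-.005,.02]); c=contour(im,white,g,45); print(n,g.round(),circ(C,c,.02)); print(ringfit(n,(.435,-.006),.024,.02),ringfit(n,(.435,-.006),.009,.042))
im,C=load('w14');save('c4',cv2.resize(im[100:340,160:480],(640,480)))
"
```

```text
w14 22.2 [ 0.4364 -0.0057  0.2419] [ 1.e+00  6.e-04  1.e-04 -0.e+00] 0.0855
w2 [ 70. 232.] (np.float64(0.43335258348459926), np.float64(-0.0017172701044537442), np.float64(0.023831323731579514), np.float64(0.0001828779362621086))
(array([ 0.4334, -0.0017]), 179, array([23, 20, 28, 26, 21, 20, 18, 23])) (array([ 0.4353, -0.0059]), 28, array([11,  4,  0,  0, 11,  0,  0,  2]))
w4 [481. 245.] (np.float64(0.43366157264005684), np.float64(-0.0025630017764264323), np.float64(0.02393317611335231), np.float64(0.00020382950480773244))
(array([ 0.4339, -0.0033]), 203, array([27, 23, 23, 26, 27, 28, 25, 24])) (array([ 0.4332, -0.0038]), 65, array([11,  8,  0, 14,  9, 12, 11,  0]))
w14 [314. 195.] (np.float64(0.4339336376971317), np.float64(-0.0026441080312849807), np.float64(0.02337335656444648), np.float64(0.00015509219576771325))
(array([ 0.434 , -0.0027]), 190, array([24, 23, 23, 26, 24, 24, 23, 23])) (array([ 0.4334, -0.0027]), 51, array([ 0,  8,  9, 11, 10,  7,  5,  1]))
```

View pics/c4.png

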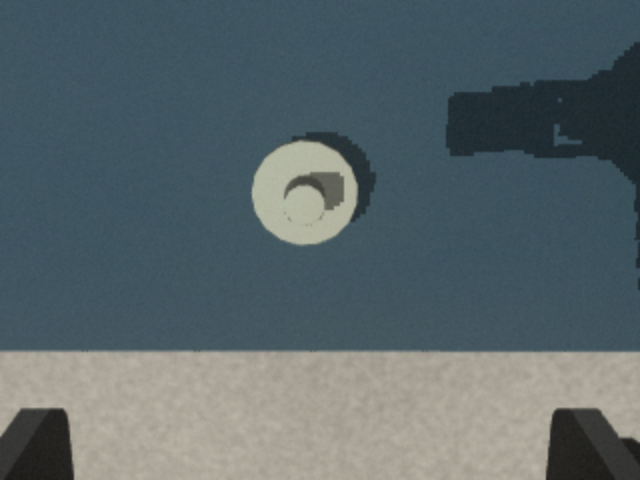

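c4 shows the seal's disc at w14 pixel (313,196) and its knob top at (312,202), standing upright.

>>> send_rows:
  series:
    - [[-0.25,-0.25,5,0,0,0,0.5],[0,0,5,0,0,0,0.5],[0,0,5,0,0,0,0.5],[0,0,3,0,0,0,0.5],[0,0,0,0,0,0,0.5]]

```text
time_s: 22.88
ee_pos: [0.4327, -0.0036, 0.0605]
tcp_rot: [1.0, 0.0, -0.002, -0.0]
wrist_force: [0.2, 0.4, 0.5]
finger_gap: 0.0428
grip_force: 0.0
```

>>> send_rows:
  series:
    - [[0,0,0,0,0,0,0.5],[0,0,0,0,0,0,0.5],[0,0,0,0,0,0,0.5]]

```text
time_s: 23.25
ee_pos: [0.4342, -0.004, 0.0627]
tcp_rot: [1.0, -0.0, 0.001, 0.0]
wrist_force: [-0.1, -0.2, 0.7]
finger_gap: 0.0425
grip_force: 0.0
```

>>> send_rows:
  series:
    - [[-0.04,-0.06,1.5,0,0,0,0.5],[0,0,1.4,0,0,0,0.5],[0,0,0,0,0,0,0.5],[0,0,0,0,0,0,0.5],[0,0,0,0,0,0,0.5]]

```text
time_s: 23.88
ee_pos: [0.4336, -0.0034, 0.0332]
tcp_rot: [1.0, -0.0, 0.0, 0.0]
wrist_force: [0.2, -0.1, -0.1]
finger_gap: 0.0423
grip_force: 0.0
```

>>> send_rows:
  series:
    - [[0,0,0,0,0,0,1],[0,0,0,0,0,0,1],[0,0,0,0,0,0,1],[0,0,0,0,0,0,1],[0,0,0,0,0,0,1]]
  force: 30

```text
time_s: 24.5
ee_pos: [0.4335, -0.0034, 0.0331]
tcp_rot: [1.0, -0.0, 0.0, 0.0]
wrist_force: [-1.8, 0.5, 5.7]
finger_gap: 0.0167
grip_force: 29.2
```

>>> send_rows:
  series:
    - [[0,0,-3,0,0,0,1],[0,0,-5,0,0,0,1],[0,0,-5,0,0,0,1],[0,0,-5,0,0,0,1],[0,0,-1,0,0,0,1]]

```text
time_s: 25.12
ee_pos: [0.4344, -0.0034, 0.2256]
tcp_rot: [1.0, -0.0, 0.003, 0.0]
wrist_force: [-0.1, -0.3, -1.2]
finger_gap: 0.0168
grip_force: 29.4
```

>>> send_rows:
  series:
    - [[0.8,-4.4,0,0,0,0,1],[0.8,-4.4,0,0,0,0,1],[0.8,-4.4,0,0,0,0,1],[0.8,-4.4,0,0,0,0,1],[0.8,-4.4,0,0,0,0,1]]

```text
time_s: 25.75
ee_pos: [0.473, 0.218, 0.2216]
tcp_rot: [1.0, -0.0, -0.001, 0.0]
wrist_force: [0.9, -0.8, -0.2]
finger_gap: 0.0168
grip_force: 29.5
```

>>> send_rows:
  series:
    - [[0.8,-4.4,0,0,0,0,1],[0,0,0,0,0,0,1],[0,0,0,0,0,0,1],[0,0,0,0,0,0,1]]

```text
time_s: 26.25
ee_pos: [0.4812, 0.2597, 0.2225]
tcp_rot: [1.0, -0.001, -0.0, 0.0]
wrist_force: [0.3, 0.4, -0.7]
finger_gap: 0.0163
grip_force: 29.5
```

>>> send_rows:
  series:
    - [[0,-0.2,3,0,0,0,1],[0,0,2,0,0,0,1],[0,0,1,0,0,0,1],[0,0,0,0,0,0,1],[0,0,0,0,0,0,1]]

```text
time_s: 26.88
ee_pos: [0.4818, 0.2627, 0.1636]
tcp_rot: [1.0, -0.0, 0.001, -0.0]
wrist_force: [-1.1, -0.1, -1.7]
finger_gap: 0.0166
grip_force: 29.5
```

```bash
cat >> h.py <<'E'
def pair(name,X):
    o=[]
    for n in('scene','side'):
        i=manip.capture(n); p=proj(cam(n),X).astype(int); o.append(cv2.resize(i[p[1]-40:p[1]+40,p[0]-40:p[0]+40],(400,400),interpolation=cv2.INTER_CUBIC))
    save(name,np.hstack(o))
E
python3 -c "
from h import *
look('w15');pair('c5',[.481,.262,.12])"
```

```text
w15 26.875 [0.4818 0.2627 0.1636] [ 1.e+00 -2.e-04  6.e-04 -3.e-04] 0.0166
```

View pics/c5.png

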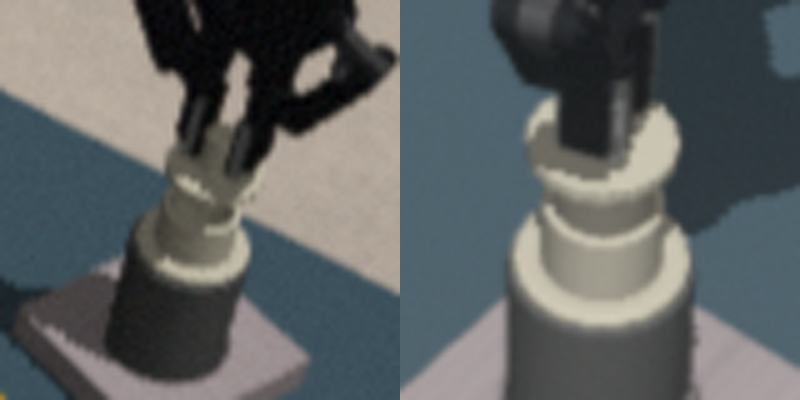

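c5 shows the seal above the liner's mouth, aligned in both views. Lower it slowly.

>>> send_rows:
  series:
    - [[0,0,0.4,0,0,0,1],[0,0,0,0,0,0,1],[0,0,0,0,0,0,1]]

```text
time_s: 27.4
ee_pos: [0.4814, 0.2626, 0.1588]
tcp_rot: [1.0, -0.0, -0.0, 0.0]
wrist_force: [-0.0, 0.2, -1.1]
finger_gap: 0.0169
grip_force: 29.5
```

>>> send_rows:
  series:
    - [[0,0.05,0.4,0,0,0,1],[0,0,0.3,0,0,0,1],[0,0,0,0,0,0,1],[0,0,0,0,0,0,1]]

```text
time_s: 27.9
ee_pos: [0.4814, 0.2622, 0.1518]
tcp_rot: [1.0, -0.0, -0.0, -0.0]
wrist_force: [0.4, 0.2, -1.0]
finger_gap: 0.0166
grip_force: 29.5
```

Plug at about 119 mm, inside the mouth and without contact.

>>> send_rows:
  series:
    - [[0,0.05,0.4,0,0,0,1],[0,0,0.3,0,0,0,1],[0,0,0.2,0,0,0,1],[0,0,0,0,0,0,1],[0,0,0,0,0,0,1]]

```text
time_s: 28.52
ee_pos: [0.4814, 0.2617, 0.1429]
tcp_rot: [1.0, -0.0, 0.0, -0.0]
wrist_force: [-0.1, 0.4, 0.1]
finger_gap: 0.0166
grip_force: 29.5
```

>>> send_rows:
  series:
    - [[0,0,0.1,0,0,0,1],[0,0,0.05,0,0,0,1],[0,0,0,0,0,0,1],[0,0,0,0,0,0,1]]

```text
time_s: 29.02
ee_pos: [0.4814, 0.2617, 0.1413]
tcp_rot: [1.0, -0.0, 0.0, -0.0]
wrist_force: [0.1, 0.2, 0.2]
finger_gap: 0.0164
grip_force: 29.5
```

>>> send_rows:
  series:
    - [[0,0,0.05,0,0,0,1],[0,0,0,0,0,0,1],[0,0,0,0,0,0,1]]

```text
time_s: 29.4
ee_pos: [0.4815, 0.2617, 0.1411]
tcp_rot: [1.0, -0.0, 0.0, -0.0]
wrist_force: [-0.8, -0.8, 5.2]
finger_gap: 0.0168
grip_force: 30.0
```

>>> send_rows:
  series:
    - [[0,0,0.05,0,0,0,1],[0,0,0,0,0,0,1],[0,0,0,0,0,0,1]]

```text
time_s: 29.78
ee_pos: [0.4817, 0.2618, 0.1411]
tcp_rot: [1.0, -0.0, 0.001, -0.0]
wrist_force: [-1.8, -1.0, 9.2]
finger_gap: 0.0163
grip_force: 30.5
```

Seal seated. Release, rise, look, and go on to the cap.

>>> send_rows:
  series:
    - [[0,0,-0.1,0,0,0,0.5],[0,0,0,0,0,0,0.5],[0,0,0,0,0,0,0.5],[0,0,-3,0,0,0,0.5],[0,0,-5,0,0,0,0]]

```text
time_s: 30.4
ee_pos: [0.4806, 0.2613, 0.2208]
tcp_rot: [1.0, -0.0, -0.002, 0.001]
wrist_force: [0.6, -0.3, 1.4]
finger_gap: 0.0594
grip_force: 0.0
```

>>> send_rows:
  series:
    - [[0,0,-5,0,0,0,0],[0,0,-2,0,0,0,0],[0,0,0,0,0,0,0],[0,0,0,0,0,0,0],[0,0,0,0,0,0,0]]

```text
time_s: 31.02
ee_pos: [0.481, 0.2615, 0.2899]
tcp_rot: [1.0, -0.0, -0.001, 0.0]
wrist_force: [0.2, -0.3, 0.1]
finger_gap: 0.0854
grip_force: 0.0
```

```bash
python3 -c "
from h import *
look('w16')"
```

```text
w16 31.025 [0.481  0.2615 0.2899] [ 1.e+00 -1.e-04 -1.e-03  4.e-04] 0.0854
```

>>> send_rows:
  series:
    - [[2,4.5,0,0,0,0,0],[2,4.5,0,0,0,0,0],[0,0,0,0,0,0,0],[0,0,0,0,0,0,0],[0,0,0,0,0,0,0]]

```text
time_s: 31.7
ee_pos: [0.521, 0.1725, 0.2911]
tcp_rot: [1.0, 0.0, -0.0, -0.0]
wrist_force: [-0.5, 0.4, -0.3]
finger_gap: 0.0855
grip_force: 0.0
```

```bash
python3 -c "
from h import *
look('w17')
for n in('w16','w17'): print(n,[ringfit(n,(.4814,.2622),r,z) for r,z in ((.024,.128),(.009,.15),(.029,.097))])
a,A=load('w16');b,B=load('w17')
save('c6',np.hstack([a[100:400,160:460],b[100:400,0:300]]))"
```

```text
w17 31.7 [0.521  0.1725 0.2911] [ 1.e+00  5.e-04 -2.e-04 -1.e-04] 0.0855
w16 [(array([0.4823, 0.2629]), 228, array([26, 28, 28, 30, 39, 27, 24, 26])), (array([0.4817, 0.2625]), 70, array([ 7, 15, 11, 12, 12, 13,  0,  0])), (array([0.4808, 0.2619]), 192, array([ 9, 26, 28, 36, 34, 30, 29,  0]))]
w17 [(array([0.482, 0.263]), 225, array([27, 26, 31, 29, 35, 24, 27, 26])), (array([0.4813, 0.2632]), 62, array([ 8, 15, 11, 13, 10,  0,  2,  3])), (array([0.481 , 0.2626]), 175, array([21, 22, 32, 33, 31, 29,  0,  7]))]
```

View pics/c6.png

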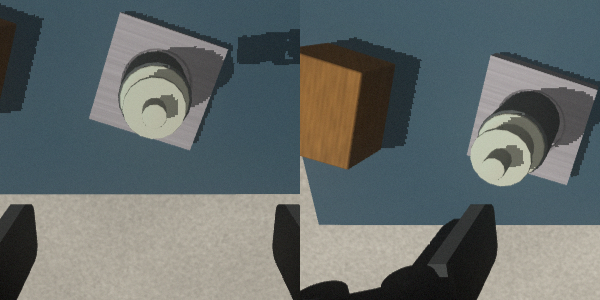

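>>> send_rows:
  series:
    - [[3.5,4.6,0.9,0,0,0,0],[3.5,4.6,0.9,0,0,0,0],[3.5,4.6,0.9,0,0,0,0],[3,4.6,0.9,0,0,0,0],[0,4.6,0,0,0,0,0]]

```text
time_s: 32.38
ee_pos: [0.6572, -0.0591, 0.2537]
tcp_rot: [1.0, 0.0, -0.001, -0.0]
wrist_force: [0.7, 0.2, 0.5]
finger_gap: 0.0854
grip_force: 0.0
```

>>> send_rows:
  series:
    - [[0,0,0,0,0,0,0],[0,0,0,0,0,0,0],[0,0,0,0,0,0,0],[0,0,0,0,0,0,0]]

```text
time_s: 32.88
ee_pos: [0.6563, -0.0573, 0.2555]
tcp_rot: [1.0, 0.001, 0.0, -0.0]
wrist_force: [-1.1, -0.7, -0.0]
finger_gap: 0.0853
grip_force: 0.0
```

```bash
python3 -c "
from h import *
look('w18')"
```

```text
w18 32.875 [ 0.6563 -0.0573  0.2555] [ 1.e+00  5.e-04  1.e-04 -0.e+00] 0.0853
```

>>> send_rows:
  series:
    - [[0,5.5,0,0,0,0,0],[0,0,0,0,0,0,0],[0,0,0,0,0,0,0],[0,0,0,0,0,0,0],[0,0,0,0,0,0,0]]

```text
time_s: 33.55
ee_pos: [0.6564, -0.1126, 0.2553]
tcp_rot: [1.0, 0.0, 0.0, -0.0]
wrist_force: [-0.6, -0.2, -0.8]
finger_gap: 0.0855
grip_force: 0.0
```

```bash
python3 -c "
from h import *
look('w19')
for n in('w18','w19'):
    im,C=load(n); g=proj(C,[.663,-.124,.026]); print(n,g.round())
    for r,z in ((.031,.026),(.014,.026)): print(r,ringfit(n,(.663,-.124),r,z,.004,(15,45)))
a,A=load('w18')
save('c7',np.hstack([a[60:360,200:600],im[60:360,120:520]]))"
```

```text
w19 33.55 [ 0.6564 -0.1126  0.2553] [ 1.e+00  4.e-04  0.e+00 -0.e+00] 0.0855
w18 [389. 185.]
0.031 (array([ 0.665 , -0.1227]), 184, array([31, 29, 30, 31,  0,  1, 31, 31]))
0.014 (array([ 0.6655, -0.1222]), 98, array([13, 14, 14, 11,  7, 14, 12, 13]))
w19 [328. 185.]
0.031 (array([ 0.6655, -0.1228]), 215, array([31, 23, 31, 23, 15, 29, 32, 31]))
0.014 (array([ 0.6654, -0.1229]), 109, array([14, 12, 14, 15, 12, 14, 14, 14]))
```

View pics/c7.png

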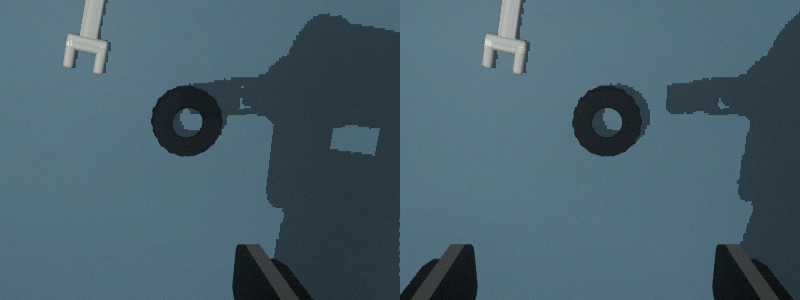

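c6 shows the seal level and central on the liner, with the knob up. c7 shows the black cap lying open side down (ring centre about (388,180) in w18 and (328,181) in w19), clear of the spanner.

>>> send_rows:
  series:
    - [[0.9,1.1,5,0,0,0,0],[0,0,5,0,0,0,0],[0,0,5,0,0,0,0],[0,0,4,0,0,0,0],[0,0,0,0,0,0,0]]

```text
time_s: 34.22
ee_pos: [0.6636, -0.1237, 0.0625]
tcp_rot: [1.0, 0.0, -0.003, -0.001]
wrist_force: [-0.8, 0.2, -0.2]
finger_gap: 0.0853
grip_force: 0.0
```

>>> send_rows:
  series:
    - [[0,0,0,0,0,0,0],[0,0,0,0,0,0,0],[0,0,0,0,0,0,0]]

```text
time_s: 34.6
ee_pos: [0.6659, -0.1245, 0.0668]
tcp_rot: [1.0, -0.0, 0.001, 0.0]
wrist_force: [0.1, 0.2, -1.0]
finger_gap: 0.0852
grip_force: 0.0
```

>>> send_rows:
  series:
    - [[-0.03,-0.08,3,0,0,0,0],[0,0,1.8,0,0,0,0],[0,0,0,0,0,0,0],[0,0,0,0,0,0,0],[0,0,0,0,0,0,0]]

```text
time_s: 35.22
ee_pos: [0.6655, -0.1237, 0.0183]
tcp_rot: [1.0, -0.0, 0.001, 0.0]
wrist_force: [0.0, -0.2, -0.4]
finger_gap: 0.0854
grip_force: 0.0
```

>>> send_rows:
  series:
    - [[0,0,0.4,0,0,0,0],[0,0,0,0,0,0,0],[0,0,0,0,0,0,0]]

```text
time_s: 35.6
ee_pos: [0.665, -0.1236, 0.0133]
tcp_rot: [1.0, -0.0, -0.0, -0.0]
wrist_force: [0.2, -0.8, -0.5]
finger_gap: 0.0851
grip_force: 0.0
```

>>> send_rows:
  series:
    - [[0,0,0,0,0,0,1],[0,0,0,0,0,0,1],[0,0,0,0,0,0,1],[0,0,0,0,0,0,1],[0,0,0,0,0,0,1]]
  force: 40

```text
time_s: 36.22
ee_pos: [0.6652, -0.1237, 0.0138]
tcp_rot: [1.0, -0.0, 0.0, 0.0]
wrist_force: [-1.6, -0.3, 6.5]
finger_gap: 0.0596
grip_force: 43.7
```

>>> send_rows:
  series:
    - [[0,0,-3,0,0,0,1],[0,0,-5,0,0,0,1],[0,0,-5,0,0,0,1],[0,0,-5,0,0,0,1],[0,0,-3,0,0,0,1]]

```text
time_s: 36.85
ee_pos: [0.6654, -0.1237, 0.2258]
tcp_rot: [1.0, -0.0, 0.001, 0.0]
wrist_force: [-0.4, 0.1, -2.3]
finger_gap: 0.0594
grip_force: 43.8
```

>>> send_rows:
  series:
    - [[-2.3,-4.8,0,0,0,0,1],[-2.3,-4.8,0,0,0,0,1],[-2.3,-4.8,0,0,0,0,1],[-2.3,-4.8,0,0,0,0,1],[0,0,0,0,0,0,1]]

```text
time_s: 37.48
ee_pos: [0.5716, 0.0711, 0.2232]
tcp_rot: [1.0, 0.002, -0.0, -0.0]
wrist_force: [0.3, -0.3, -1.8]
finger_gap: 0.0599
grip_force: 43.8
```

>>> send_rows:
  series:
    - [[-2.3,-4.8,0,0,0,0,1],[-2.3,-4.8,0,0,0,0,1],[-2.3,-4.8,0,0,0,0,1],[-2.2,-4.8,0,0,0,0,1],[0,0,0,0,0,0,1]]

```text
time_s: 38.1
ee_pos: [0.4812, 0.2624, 0.2231]
tcp_rot: [1.0, 0.001, -0.0, -0.0]
wrist_force: [-0.3, -0.5, -1.4]
finger_gap: 0.0597
grip_force: 43.8
```

>>> send_rows:
  series:
    - [[0,0,0,0,0,0,1],[0,0,0,0,0,0,1],[0,0,0,0,0,0,1],[0,0,0,0,0,0,1]]

```text
time_s: 38.6
ee_pos: [0.4823, 0.26, 0.2233]
tcp_rot: [1.0, -0.0, -0.0, 0.0]
wrist_force: [0.7, -0.0, -1.4]
finger_gap: 0.0597
grip_force: 43.8
```

>>> send_rows:
  series:
    - [[-0.04,-0.2,2.5,0,0,0,1],[0,0,2,0,0,0,1],[0,0,0,0,0,0,1],[0,0,0,0,0,0,1],[0,0,0,0,0,0,1]]

```text
time_s: 39.22
ee_pos: [0.4821, 0.2626, 0.1792]
tcp_rot: [1.0, -0.0, 0.001, -0.0]
wrist_force: [1.0, -0.3, -1.3]
finger_gap: 0.0594
grip_force: 43.8
```

>>> send_rows:
  series:
    - [[0,0,0.5,0,0,0,1],[0,0,0,0,0,0,1],[0,0,0,0,0,0,1],[0,0,0,0,0,0,1]]

```text
time_s: 39.72
ee_pos: [0.4817, 0.2625, 0.1734]
tcp_rot: [1.0, -0.0, 0.0, -0.0]
wrist_force: [-0.2, -0.0, -1.4]
finger_gap: 0.0592
grip_force: 43.8
```

```bash
python3 -c "
from h import *
look('w20')
for r,z in ((.031,.1815),(.014,.1815),(.009,.15),(.016,.17)): print(r,ringfit('w20',(.4815,.2626),r,z,.003,(15,45)))"
```

```text
w20 39.725 [0.4817 0.2625 0.1734] [ 1.e+00 -1.e-04  0.e+00 -0.e+00] 0.0592
0.031 (array([0.4815, 0.2626]), 0, array([0, 0, 0, 0, 0, 0, 0, 0]))
0.014 (array([0.4823, 0.263 ]), 175, array([35, 34, 18,  0,  0, 20, 33, 35]))
0.009 (array([0.4788, 0.2621]), 59, array([17,  8,  0,  0,  0,  0, 14, 20]))
0.016 (array([0.4767, 0.263 ]), 155, array([41, 35,  1,  0,  0,  1, 34, 43]))
```

The hole is at apparent (482.3, 263.0) mm and the seal disc at (482.1, 262.9) mm, so they are aligned. Lower.

>>> send_rows:
  series:
    - [[0,0,0.6,0,0,0,1],[0,0,0.6,0,0,0,1],[0,0,0.6,0,0,0,1],[0,0,0.6,0,0,0,1],[0,0,0,0,0,0,1]]

```text
time_s: 40.4
ee_pos: [0.4814, 0.2623, 0.1487]
tcp_rot: [1.0, -0.0, -0.0, 0.0]
wrist_force: [-0.5, -0.7, -1.1]
finger_gap: 0.0597
grip_force: 43.8
```

>>> send_rows:
  series:
    - [[0,0,0.5,0,0,0,1],[0,0,0.5,0,0,0,1],[0,0,0,0,0,0,1],[0,0,0,0,0,0,1]]

```text
time_s: 40.9
ee_pos: [0.4817, 0.2625, 0.1394]
tcp_rot: [1.0, -0.0, 0.0, -0.0]
wrist_force: [-1.1, -0.3, -1.7]
finger_gap: 0.0596
grip_force: 43.8
```

>>> send_rows:
  series:
    - [[0,0,0.5,0,0,0,1],[0,0,0.5,0,0,0,1],[0,0,0.2,0,0,0,1],[0,0,0,0,0,0,1],[0,0,0,0,0,0,1]]

```text
time_s: 41.52
ee_pos: [0.4818, 0.2625, 0.1274]
tcp_rot: [1.0, -0.0, 0.0, -0.0]
wrist_force: [0.4, -0.2, -0.8]
finger_gap: 0.0598
grip_force: 43.8
```

>>> send_rows:
  series:
    - [[0,0,0.2,0,0,0,1],[0,0,0.1,0,0,0,1],[0,0,0,0,0,0,1],[0,0,0,0,0,0,1]]

```text
time_s: 42.02
ee_pos: [0.4817, 0.2624, 0.1243]
tcp_rot: [1.0, -0.0, 0.0, 0.0]
wrist_force: [-0.2, 0.2, -1.4]
finger_gap: 0.0595
grip_force: 43.8
```

>>> send_rows:
  series:
    - [[0,0,0.07,0,0,0,1],[0,0,0,0,0,0,1],[0,0,0,0,0,0,1]]

```text
time_s: 42.4
ee_pos: [0.4818, 0.2625, 0.1238]
tcp_rot: [1.0, -0.0, 0.0, -0.0]
wrist_force: [0.1, 0.8, 1.5]
finger_gap: 0.0596
grip_force: 44.0
```

>>> send_rows:
  series:
    - [[0,0,0.05,0,0,0,1],[0,0,0,0,0,0,1],[0,0,0,0,0,0,1]]

```text
time_s: 42.78
ee_pos: [0.4819, 0.2625, 0.1237]
tcp_rot: [1.0, -0.0, 0.0, -0.0]
wrist_force: [-2.1, -1.3, 6.8]
finger_gap: 0.0594
grip_force: 44.7
```

>>> send_rows:
  series:
    - [[0,0,-0.05,0,0,0,0.1],[0,0,0,0,0,0,0],[0,0,0,0,0,0,0],[0,0,0,0,0,0,0]]

```text
time_s: 43.28
ee_pos: [0.4816, 0.2624, 0.1235]
tcp_rot: [1.0, -0.0, -0.0, 0.0]
wrist_force: [-0.2, 0.5, -0.8]
finger_gap: 0.0853
grip_force: 0.0
```

>>> send_rows:
  series:
    - [[0,0,-2,0,0,0,0],[0,0,-5,0,0,0,0],[0,0,-5,0,0,0,0],[0,0,-4,0,0,0,0],[0,0,0,0,0,0,0]]

```text
time_s: 43.9
ee_pos: [0.4827, 0.2629, 0.2866]
tcp_rot: [1.0, -0.0, 0.003, -0.001]
wrist_force: [-0.1, -0.1, -0.6]
finger_gap: 0.0855
grip_force: 0.0
```

>>> send_rows:
  series:
    - [[-2,5.5,0,0,0,0,0],[-2,5.5,0,0,0,0,0],[0,0,0,0,0,0,0],[0,0,0,0,0,0,0],[0,0,0,0,0,0,0]]

```text
time_s: 44.52
ee_pos: [0.4419, 0.1532, 0.2832]
tcp_rot: [1.0, 0.0, -0.0, -0.0]
wrist_force: [-0.2, -0.0, 0.2]
finger_gap: 0.0853
grip_force: 0.0
```

```bash
python3 -c "
from h import *
pair('c8',[.481,.262,.1]); print(manip.get_state()['wrist_force'])"
```

```text
[ 0.03632741 -0.19325788 -0.01204803]
```

View pics/c8.png

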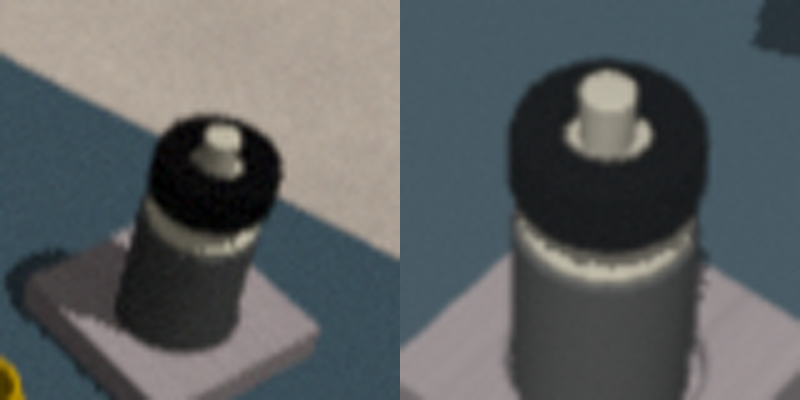

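c8 shows the full stack upright, the cap level and the knob through its hole in both views. Hand in.

```bash
python3 -c "
from workcell import manip
print(manip.finish_job())"
```

```text
the job is handed in; nothing more can be done
None
```

I built the vessel on its stand in the order asked (jacket, liner, seal, cap); each part touched down within about 0.1 mm of its expected seated height, the last pictures show the stack upright with the knob through the cap, and I handed the job in at about 45 s, with no verdict shown.

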